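# Put a circuit board away in its tin and take the outer lid off again

## Robot

A 6-joint arm with a two-finger parallel gripper is mounted at the origin on a cart in front of the work surface, level with it; the furniture and walls round the work are solid. World frame = base frame: x ahead of the robot, y to its left, z up, the work surface at z = 0. Lengths are in mm, angles in rad, forces in N, time in s.
With the tool pointing down it reaches from about 300 to 750 mm from the base axis. Payload 8.5 kg.
Tool frame: the origin (TCP) lies between the finger pads; the fingertips stand 11 mm ahead of it and the grasp point (between the pads) lies 8 mm behind it; z points along the fingers, y is the line along which they close (so a half turn about z gives the same grasp; the last joint's range is limited). The gripper opens to 88 mm and grips with 3 to 60 N. Pads are 18 mm wide; open, the fingers measure 123 mm over their backs; the gripper's body (75 mm by 187 mm) begins 45 mm behind the grasp point.
Start: joints at [1.063, 0.381, 1.297, -0, 1.464, -0.215], TCP at [158.74, 526.576, 249.748] pointing down, gripper open.
Joint ranges: [-3.11, 3.11], [-0.89, 2.33], [0.22, 2.48], [-1.42, 4.56], [0.17, 2.85], [-2.88, 2.88]. Speed limits (rad/s): [2.39, 2.39, 3.14, 3.14, 3.14, 3.14].

## Interface

Orientations are given as a unit quaternion [w, x, y, z].
In Python, from bench import * gives the robot as it stands.
- The arm moves only by the tool drive_tool, never from a script. Its argument "commands" is one flat list of numbers, 5 for each row, row after row: the shift along the tool's x, y, z in fractions of the full range, 1 being 0.8 m, then the turn about the tool's z in parts of the range, where 1.0 means 180 degrees, then the opening, from 0 (shut) to 1 (fully open). A call has 1 to 20 rows; each row is the pose to reach, as a shift and turn from the pose commanded when the call began, along the tool's axes at that moment; what a row does not reach only later rows make up. A row lasts 1/8 s, in which the tool goes at most 62.5 mm and 10.7 degrees, less where a joint would pass 70% of its speed; a pose out of reach is approached as far as the arm can. A shift or turn number past 1, either way, is cut back to 1. A call with a gripper value outside its range is refused whole. The fingers move at their own pace and stop on an object; "newtons" is the grip in N (left out, the last holds). Time passes only in rows, so rows that repeat a pose let the fingers close. It gives the time, the measured TCP pose, the force, the opening and the grip force at its end, in the units of the state.
- get_obs(): the state, without advancing time (a new reading comes with each control period).
- capture(name): name is "scene" or "top" or "wrist"; returns (picture, depth): 420x560x3 uint8, red, green, blue; 420x560 float32, mm along the optical axis (not along the pixel's ray), 0 where there is no reading.
- get_calibration(name): a dict with "fx", "fy", "cx", "cy" (pixels), "extrinsics" (4x4, takes a point from camera to world coordinates). Camera axes: x right, y down, z forward; pixel columns grow to the right and rows downward; lengths in mm; the calibration is good to about 2 mm. A picture is of the moment at which its call begins: read the wrist's pose just before it. get_calibration takes no time and is no camera call; for the wrist camera it gives the pose at the moment of the call.
- sign_off(): hands the job in; it is judged then, once.
Trained networks look in the newest picture that a camera, given by its name, has taken for a name from the list of things; names that differ only in an ending like _2 or _b are one class to them, and where a whole thing is asked for, a point or a joint stands for the part that bears it (a point fixed in the world has none). Each returns a list of dicts, best first, with "p" (0 to 1); they miss things now and then, are a little off and sometimes report something else, mostly with a low value. They report only what shows in the picture. A call takes as long as a camera call. They do not tell look-alikes from the thing itself.
- search_frame(target, camera): "point" ([x, y, z] in mm, in world coordinates, good to about 4 mm: the middle of the surface that is visible of it).
- masks_of(target, camera): "mask" (420x560 bool, what is visible of it).
The state is a dict: "t": time; "joint_positions": joint angles; "qvel": joint speeds; "joint_efforts": joint torques, N m; "eef_pos": TCP position; "tool_rot": TCP orientation; "force": force on the tool from outside, world axes, zero at the start; "torque": the same for the moment, N m; "grip_width": finger opening in mm; "grasp_force": force on a finger pad.
Only numpy, scipy, OpenCV 4.12 (cv2) and the standard library are available. Lean on these libraries where they do the work, as an engineer would, in place of code of your own. Each camera call takes 0.05 s, during which the arm holds its last target. There are 200 camera calls.

## Task

Slide the circuit board with the thick bar along its top edge up out of the slotted rack and set it down on the floor of the round tin, without dropping it. Then pick up the two nested lids together by the inner lid's knob, lower them onto the tin so that the inner lid seats fully home with the outer lid still over it, let go of the knob, and lift the outer lid alone by its collar, leaving the inner lid seated and undisturbed. Finish while still holding the outer lid in the gripper, level and at rest, well clear above the knob so that I can fit its seal; leave the other boards and the things lying about alone and do not knock the tin about or over.

Things in the scene. Friction and masses are not known exactly. Their poses are not given: they have to be found in the camera images.
- barred_board: board to put away: green plate 4 mm thick (x), 70 wide (y), 66 high (z), 60 g; along its top edge an aluminium bar 10 mm thick (x), 60 long (y), z 54 to 66: grip the bar across x. Stands upright in one of the rack's three slots. Origin: centre of its bottom edge; z up
- low_board_1: one of two plain green boards without a bar, 4 mm thick (x), 70 mm wide (y), only 38 mm high (z), standing in the other two slots; stays there. Origin: centre of its bottom edge
- low_board_2: the other plain low board, just like low_board_1; stays in its slot
- rack: grey slotted rack, fixed, 128 (x) by 86 mm (y); base 8 mm thick, end walls and guide fins up to z 38 mm. Slots at x -40, 0 and 40 mm, each 6 mm wide in x, 73 long in y; the boards stand on the base, axes along the rack's, and are free of the guides when their bottom edge is above 38 mm. Origin: centre of the underside
- tin: open round steel tin, loose, 1 kg, 107 mm outer and 100 mm inner diameter, 95 mm high, floor 4 mm thick, nothing inside. Origin: centre of the underside; z up
- inner_lid: inner lid, dark steel, 0.22 kg, round about z. Plug dia 95, z 0 to 12 mm (2.5 mm play all round in the tin); flange dia 111, z 12 to 16, rests on the rim; stem dia 16; black knob dia 24, z 50 to 76. Starts standing on its plug on the bench, outer lid over it. Seated, its origin is 83 mm above the tin's. Origin: centre of the plug's underside; z up
- outer_lid: outer lid, aluminium, 0.15 kg, round about z. Skirt 122 mm outer, 116 inner dia, z 0 to 14; collar outer dia 54, z 14 to 40, with a 36 mm hole through which the inner lid's knob sticks up. Lies loose on the inner flange (2.5 mm side play), origin 5 mm above the inner lid's, so lifting the knob lifts both. Origin: centre of the skirt's lower edge; z up
- screwdriver: yellow and black screwdriver, 140 mm long, lying near the tin; a bystander
- flange: cream printed ring, 66 mm diameter, 12 mm high, lying near the tin; a bystander. It lies beside the second robot arm, which is fixed furniture: its base stands at about x 0.45 to 0.8, y 0.05 to 0.25 m, and its arm and wrist hang over x above 0.6, y -0.3 to 0.25; swing round it close to your own base
Not all that is in view belongs to the job. What is shaped like the tin but red is not meant.

How it is judged (in metres and radians):
On the way, in this order (a step that is already met when the one before it is completed fails the run):
1. the barred board is drawn up out of the rack, held by the fingers (z of barred_board in the frame of rack above 0.042 m and contact force between the fingers and barred_board above 0.3 N), for 0.1 s.
2. the board is lowered into the tin, still held, until its lower edge is within about 2 cm of the tin's floor (horizontal distance between barred_board and tin below 0.045 m and z of barred_board in the frame of tin below 0.025 m and contact force between the fingers and barred_board above 0.3 N), for 0.1 s.
3. both lids, still nested, are on the tin, the inner one seated, and the knob is let go (horizontal distance between inner_lid and tin below 0.005 m and z of inner_lid in the frame of tin between 0.0805 and 0.0855 m and angle between the z axis of inner_lid and the z axis of tin, either way round below 0.05 rad and z of outer_lid in the frame of inner_lid below 0.009 m and contact force between the fingers and inner_lid below 0.1 N), for 0.2 s.
At the end, for the whole second after the job is handed in: Fingers hold the outer lid at rest, level within 0.2 rad, lower edge 170 mm or more above the tin's underside, clear of tin and inner lid; the inner lid sits home (83 +- 2.5 mm up, within 5 mm of the axis, 0.05 rad); the board is in the tin, lower edge under 25 mm up; tin upright (z of outer_lid in the frame of tin above 0.17 m and angle between outer_lid's own z axis and vertical below 0.2 rad and linear speed of outer_lid below 0.03 m/s and angular speed of outer_lid below 0.3 rad/s and contact force between the fingers and outer_lid above 1 N and contact force between outer_lid and inner_lid below 0.05 N and contact force between outer_lid and tin below 0.05 N and contact force between the fingers and inner_lid below 0.1 N and horizontal distance between inner_lid and tin below 0.005 m and z of inner_lid in the frame of tin between 0.0805 and 0.0855 m and angle between the z axis of inner_lid and the z axis of tin, either way round below 0.05 rad and horizontal distance between barred_board and tin below 0.045 m and z of barred_board in the frame of tin below 0.025 m and contact force between barred_board and the fingers below 0.05 N and angle between tin's own z axis and vertical below 0.05 rad); the arm keeps its last pose, push and grip.
It fails at once if the lids come apart (by more than 15 mm) while the inner lid is not seated on the tin (z of outer_lid in the frame of inner_lid above 0.02 m and not (horizontal distance between inner_lid and tin below 0.005 m and z of inner_lid in the frame of tin between 0.0805 and 0.0855 m and angle between the z axis of inner_lid and the z axis of tin, either way round below 0.05 rad)).
It fails at once if the tin is knocked more than 30 mm away or tipped (distance of tin from where it was at the start of the episode above 0.03 m or angle between tin's own z axis and vertical above 0.2 rad).
It fails at once if another board or a bystander is moved more than 20 mm (distance of any of low_board_1, low_board_2, screwdriver, flange from where it was at the start of the episode above 0.02 m).
It also fails if it takes over 72 s, if anything falls off the work surface, if the arm or the gripper's body presses on something with over 40 N, if the wrist force passes 120 N, or if a joint passes its speed limit or range.

## Working session

There is one attempt and no reset: what is moved stays moved. The work goes in short steps, Python scripts to look and compute and a tool call to move; the robot and the scene stay as the last step left them, time stands still between calls to the robot, and variables do not carry over. Pictures are saved under pics/ and viewed, at most 10 in all, crops included, and the job is handed in when it is done.

Besides the shell and the picture viewer there is one more tool, called after "Request:" as name(argument=value, ...) on one line, values as JSON. drive_tool: Moves the arm, as the interface text tells. Its arguments: {"type":"object","properties":{"commands":{"type":"array"},"newtons":{"type":"number"}},"required":["commands"]}

```bash
mkdir -p pics; ls; python3 - <<'E'
from bench import *
import cv2,numpy as np
o=get_obs();print(o)
for n in ("scene","top"):
    p,d=capture(n);cv2.imwrite(f"pics/{n}0.png",p[:,:,::-1]);np.save(f"{n}0.npy",d)
    c=get_calibration(n);print(n,c)
    for t in ("barred_board","rack","tin","inner_lid","outer_lid","low_board_1","screwdriver","flange"):
        print(t,[(np.round(r["point"]).tolist(),round(r["p"],2)) for r in search_frame(t,n)][:4])
E
```

```text
pics
{'t': 0.0, 'joint_positions': array([ 1.06269857e+00,  3.81179227e-01,  1.29827403e+00, -5.18389474e-05,
        1.46355169e+00, -2.15262834e-01]), 'qvel': array([-0.00082169, -0.0004204 , -0.00084694,  0.00185706,  0.00142578,
        0.00035925]), 'joint_efforts': array([-7.78049834e-04, -4.37927127e+01, -2.24551427e+01,  7.13266991e-02,
        3.53331794e-02, -1.53286142e-04]), 'eef_pos': array([158.62977186, 526.35040822, 249.14227499]), 'tool_rot': array([-2.25767044e-04,  1.45892073e-01,  9.89300260e-01, -6.69582546e-04]), 'force': array([-0.17965337,  0.06604013, -0.30862972]), 'torque': array([-0.01041974,  0.05807158, -0.01158358]), 'grasp_force': 0.0, 'grip_width': 88.49041760908901}
scene {'fx': 545.8222183686688, 'fy': 545.8222183686688, 'cx': 273.9459145839596, 'cy': 198.6719289281613, 'extrinsics': array([[ 5.76207283e-01, -3.85421070e-01,  7.20718923e-01,
        -3.05347160e+02],
       [-8.17096794e-01, -2.51820931e-01,  5.18593337e-01,
        -7.87398818e+02],
       [-1.83846886e-02, -8.87714379e-01, -4.60027375e-01,
         5.02054943e+02],
       [ 0.0000
[... 668 characters left out ...]
     [-9.99325130e-01,  1.27074383e-02, -3.44645449e-02,
        -2.52922203e+02],
       [ 3.33221100e-02, -8.12043995e-02, -9.96140293e-01,
         9.05293863e+02],
       [ 0.00000000e+00,  0.00000000e+00,  0.00000000e+00,
         1.00000000e+00]])}
barred_board [([484.0, -355.0, 64.0], 0.86), ([450.0, -22.0, 68.0], 0.5)]
rack [([477.0, -364.0, 12.0], 0.59)]
tin [([165.0, -318.0, 8.0], 0.88), ([398.0, -535.0, 27.0], 0.86), ([477.0, -232.0, 2.0], 0.71)]
inner_lid [([452.0, -25.0, 68.0], 0.48)]
outer_lid [([447.0, -27.0, 15.0], 0.89)]
low_board_1 [([526.0, -369.0, 41.0], 0.61), ([446.0, -350.0, 40.0], 0.42)]
screwdriver [([583.0, -225.0, 22.0], 0.76)]
flange [([594.0, -96.0, 11.0], 0.75)]
```

View pics/scene0.png

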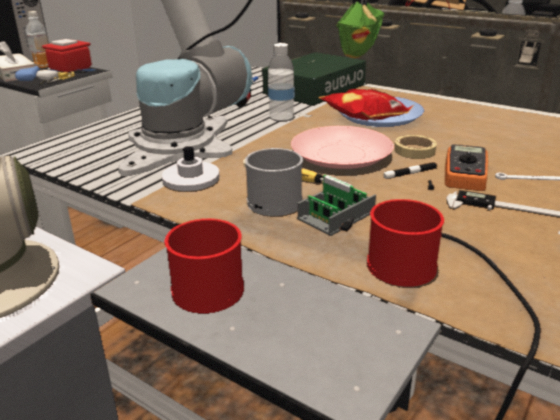

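View pics/top0.png

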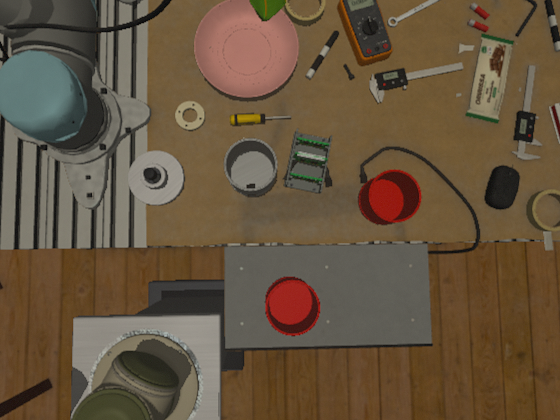

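The scene shows the grey tin at (273,182), the rack with the barred board at (340,200), the lids at (190,170), and red decoy tins at (205,263) and (405,240). In the top view, the tin is at (251,166), the rack at (308,162), the lids at (155,177), the flange at (190,115) and the screwdriver at (260,118).

```bash
cat > h.py <<'E'
from bench import *
import cv2,numpy as np
from scipy.optimize import least_squares
def cloud(n,d=None,c=None):
    if d is None: d=capture(n)[1]
    c=c or get_calibration(n)
    v,u=np.indices(d.shape)
    P=np.stack([(u-c["cx"])/c["fx"]*d,(v-c["cy"])/c["fy"]*d,d],-1)
    E=c["extrinsics"];W=P@E[:3,:3].T+E[:3,3]
    W[d<=0]=np.nan
    return W
def box(W,c,r,z0,z1):
    return W[(np.hypot(W[...,0]-c[0],W[...,1]-c[1])<r)&(W[...,2]>z0)&(W[...,2]<z1)]
def circ(P,r=None):
    f=(lambda p:np.hypot(P[:,0]-p[0],P[:,1]-p[1])-(r or p[2]))
    s=least_squares(f,[*P[:,:2].mean(0),r or 40],loss="soft_l1",f_scale=1.)
    return s.x.round(1),np.abs(s.fun).mean().round(2),len(P)
def rect(P):
    (c,s,a)=cv2.minAreaRect(P[:,:2].astype(np.float32));return np.round(c,1),np.round(s,1),round(a,1)
E
python3 - <<'E'
from h import *
for n in("top","scene"):
    W=cloud(n,np.load(n+"0.npy"))
    print(n)
    T=box(W,(450,-240),75,88,102);print("tin rim",circ(T),np.median(T[:,2]) if len(T) else 0)
    t=box(W,(450,-240),90,-8,8);print("bench z",np.median(t[:,2]))
    K=box(W,(450,-25),30,60,85);print("knob",circ(K,12),K[:,2].max(),np.median(K[:,2]))
    K=box(W,(450,-25),45,38,52);print("collar",rect(K),np.median(K[:,2]))
    K=box(W,(450,-25),75,12,26);print("skirt",rect(K),circ(K),np.median(K[:,2]))
    B=box(W,(484,-360),60,60,85);print("bar",rect(B),B[:,2].max(),np.median(B[:,2]))
    B=box(W,(484,-360),95,30,54);print("rack",rect(B))
    B=box(W,(484,-360),95,39,50);print("low",B.shape,rect(B))
E
```

```text
top
tin rim (array([ 465. , -231.4,   52. ]), np.float64(1.37), 452) 96.40012343161226
bench z 4.610564047106095
knob (array([453.2, -20.1,  12. ]), np.float64(3.3), 130) 81.3281129261876 77.87618921016542
collar (array([452.7, -20.8]), array([53.6, 52.1]), 88.5) 46.48675119735253
skirt (array([452.9, -21.1]), array([120.6, 120.6]), 87.8) (array([453.6, -19.6,  47.3]), np.float64(8.87), 1931) 21.130762478639326
bar (array([ 486.2, -358.6]), array([69.9, 10.6]), 77.5) 80.35177015769864 75.06902340754073
rack (array([ 491.3, -333.5]), array([132.5, 126.8]), 78.1)
low (390, 3) (array([ 491. , -334.5]), array([129.6, 124.6]), 78.0)
scene
tin rim (array([ 464.6, -233.1,   51.8]), np.float64(1.47), 525) 93.18899239920762
bench z 2.6057873590062854
knob (array([453.9, -20.7,  12. ]), np.float64(2.17), 118) 78.20163755941434 71.42095341973726
collar (array([449.2, -25.4]), array([49.8, 52.7]), 47.5) 44.40928575471028
skirt (array([448.1, -25.5]), array([113., 121.]), 41.0) (array([452.2, -22.6,  49.5]), np.float64(9.85), 926) 19.268441887604155
bar (array([ 485.6, -360.1]), array([70.2, 13.2]), 77.4) 76.4242495659152 70.45464755942783
rack (array([ 489.8, -341.3]), array([125.6, 129.3]), 78.9)
low (495, 3) (array([ 482.1, -344.3]), array([134. , 102.4]), 88.1)
```

```bash
cat >> h.py <<'E'
from scipy.spatial.transform import Rotation as Ro
def go(x,y,z,ang=None):
    """shift (m, tool axes) and turn (deg) to bring TCP to x,y,z with tool y at world angle ang (mod 180)"""
    o=get_obs();q=o["tool_rot"];R=Ro.from_quat([q[1],q[2],q[3],q[0]]).as_matrix()
    s=R.T@(np.array([x,y,z])-o["eef_pos"])/1000
    a=np.degrees(np.arctan2(R[1,1],R[0,1]));t=0
    if ang is not None: t=-((ang-a+90)%180-90)
    print("shift",s.round(4),"turn",round(t,2),"| toolY ang",a.round(2),"tcp",o["eef_pos"].round(1),"j6",o["joint_positions"][5].round(2),"tilt",R[:,2].round(3),"t",round(o["t"],2))
E
python3 - <<'E'
from h import *
go(440,-300,300,-12.5)
c=get_calibration("wrist");print(c["extrinsics"].round(2),c["fx"])
E
```

```text
shift [-0.5078 -0.7103 -0.0502] turn 85.73 | toolY ang 73.23 tcp [158.7 526.6 249.7] j6 -0.22 tilt [-0. -0. -1.] t 0.9
[[ 2.9000e-01  9.1000e-01  3.0000e-01  7.9680e+01]
 [ 9.6000e-01 -2.7000e-01 -9.0000e-02  5.5060e+02]
 [-0.0000e+00  3.2000e-01 -9.5000e-01  3.8514e+02]
 [ 0.0000e+00  0.0000e+00  0.0000e+00  1.0000e+00]] 363.7238743935614
```

The rows are not in the units I measure in: shifts go in shares of 0.8 m and turns go in shares of 180 degrees. I convert before sending: -0.7103 m / 0.8 = -0.8879, -0.5078 m / 0.8 = -0.6348, 86 degrees / 180 = 0.4778.

Request:
drive_tool(commands=[0, 0, -0.0625, 0, 1, -0.6348, -0.8879, -0.0625, 0.4778, 1, -0.6348, -0.8879, -0.0625, 0.4778, 1, -0.6348, -0.8879, -0.0625, 0.4778, 1, -0.6348, -0.8879, -0.0625, 0.4778, 1, -0.6348, -0.8879, -0.0625, 0.4778, 1, -0.6348, -0.8879, -0.0625, 0.4778, 1, -0.6348, -0.8879, -0.0625, 0.4778, 1, -0.6348, -0.8879, -0.0625, 0.4778, 1, -0.6348, -0.8879, -0.0625, 0.4778, 1, -0.6348, -0.8879, -0.0625, 0.4778, 1, -0.6348, -0.8879, -0.0625, 0.4778, 1, -0.6348, -0.8879, -0.0625, 0.4778, 1, -0.6348, -0.8879, -0.0625, 0.4778, 1, -0.6348, -0.8879, -0.0625, 0.4778, 1, -0.6348, -0.8879, -0.0625, 0.4778, 1, -0.6348, -0.8879, -0.0625, 0.4778, 1, -0.6348, -0.8879, -0.0625, 0.4778, 1, -0.6348, -0.8879, -0.0625, 0.4778, 1, -0.6348, -0.8879, -0.0625, 0.4778, 1])

```text
t: 3.4
eef_pos: [439.9, -299.5, 300.1]
tool_rot: [0.0, 0.781, 0.624, 0.0]
force: [-0.1, 0.8, -0.2]
grip_width: 87.9
grasp_force: 0.0
```

```bash
python3 - <<'E'
from h import *
n="wrist"; c=get_calibration(n); p,d=capture(n)
cv2.imwrite("pics/w1.png",p[:,:,::-1]); W=cloud(n,d,c)
np.save("w1.npy",W)
T=box(W,(465,-232),75,88,102);print("tin rim",circ(T),np.median(T[:,2]) if len(T) else 0)
t=box(W,(465,-232),110,-8,8);print("bench z",np.median(t[:,2]))
B=box(W,(486,-360),60,60,85);print("bar",rect(B),B[:,2].max(),np.median(B[:,2]))
B=box(W,(486,-360),95,30,54);print("rack",rect(B[np.abs(B[:,1]+360)<70]),np.median(B[:,2]))
go(486,-359,200,-12.5)
E
```

```text
tin rim (array([ 464.8, -232.4,   51.8]), np.float64(1.39), 2502) 95.12080123008553
bench z 3.0905322781601683
bar (array([ 485.8, -359.8]), array([70.6, 10.3]), 78.1) 76.44121450235707 74.2987674808486
rack (array([ 486. , -359.1]), array([ 83.6, 127. ]), 78.1) 38.5209975512509
shift [-0.0477  0.058   0.1   ] turn -0.25 | toolY ang -12.75 tcp [ 439.9 -299.6  300. ] j6 -0.6 tilt [ 0. -0. -1.] t 3.45
```

View pics/w1.png

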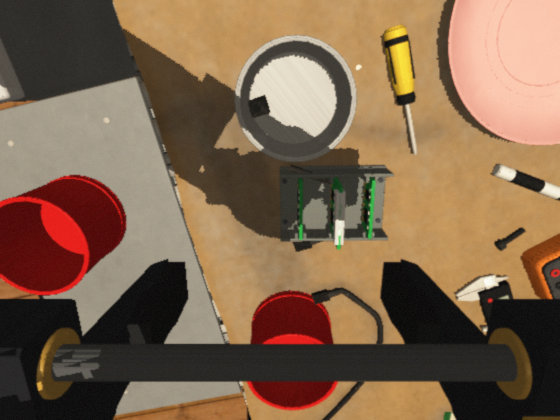

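The wrist view shows the tin at (296,98), the rack at (335,205) and the barred board in the middle slot at (338,215). All three cameras agree on these positions to about 1 mm.

To row units: 0.24 m / 0.8 = 0.3, 0.235 m / 0.8 = 0.2938, -0.8 degrees / 180 = -0.0044.

Request:
drive_tool(commands=[-0.0605, 0.0725, 0, -0.0044, 0.5, -0.0605, 0.0725, 0.0625, -0.0044, 0.5, -0.0605, 0.0725, 0.125, -0.0044, 0.5, -0.0605, 0.0725, 0.1875, -0.0044, 0.5, -0.0605, 0.0725, 0.2375, -0.0044, 0.5, -0.0605, 0.0725, 0.2625, -0.0044, 0.5, -0.0605, 0.0725, 0.2813, -0.0044, 0.5, -0.0605, 0.0725, 0.2938, -0.0044, 0.5, -0.0605, 0.0725, 0.3, -0.0044, 0.5, -0.0605, 0.0725, 0.3, -0.0044, 0.5, -0.0605, 0.0725, 0.3, -0.0044, 0.5], newtons=12)

```text
t: 4.82
eef_pos: [486.0, -360.3, 60.4]
tool_rot: [0.001, 0.777, 0.629, 0.0]
force: [0.2, 0.7, -0.9]
grip_width: 43.9
grasp_force: 0.0
```

```bash
python3 - <<'E'
from h import *
go(485.8,-359.6,60,-12)
n="wrist"; c=get_calibration(n); p,d=capture(n);W=cloud(n,d,c)
cv2.imwrite("pics/w2.png",p[:,:,::-1])
E
```

```text
shift [ 0.0007 -0.0003  0.0004] turn 0.03 | toolY ang -11.97 tcp [ 486.  -360.3   60.4] j6 -0.62 tilt [ 0.001 -0.001 -1.   ] t 4.83
```

View pics/w2.png

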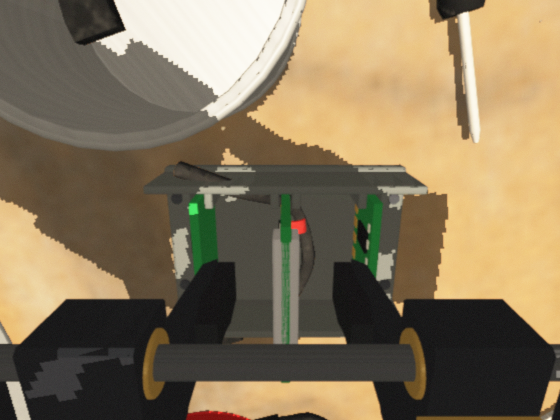

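The bar at (286,290) sits centred between the open fingers. Closing now and testing with a small lift.

To row units: -0.105 m / 0.8 = -0.1313, -0.08 m / 0.8 = -0.1.

Request:
drive_tool(commands=[0, 0, 0, 0, 0, 0, 0, 0, 0, 0, 0, 0, 0, 0, 0, 0, 0, 0, 0, 0, 0, 0, 0, 0, 0, 0, 0, 0, 0, 0, 0, 0, -0.0063, 0, 0, 0, 0, -0.0188, 0, 0, 0, 0, -0.0313, 0, 0, 0, 0, -0.0438, 0, 0, 0, 0, -0.0563, 0, 0, 0, 0, -0.075, 0, 0, 0, 0, -0.1, 0, 0, 0, 0, -0.1313, 0, 0, 0, 0, -0.1313, 0, 0], newtons=15)

```text
t: 6.75
eef_pos: [486.3, -360.6, 166.9]
tool_rot: [0.002, 0.777, 0.629, 0.0]
force: [0.0, -0.7, -0.4]
grip_width: 9.9
grasp_force: 15.0
```

```bash
python3 - <<'E'
from h import *
n="scene"; p,d=capture(n)
cv2.imwrite("pics/s3.png",cv2.resize(p[100:300,150:450,::-1],None,fx=2,fy=2))
W=cloud(n,d);T=box(W,(465,-232),75,88,102);print(circ(T))
go(464.8,-232.3,170,-12)
E
```

```text
(array([ 464.6, -233.1,   51.8]), np.float64(1.39), 519)
shift [ 0.1207 -0.0471 -0.0049] turn 0.03 | toolY ang -11.97 tcp [ 485.9 -360.2  165.3] j6 -0.62 tilt [ 0.001 -0.001 -1.   ] t 6.8
```

View pics/s3.png

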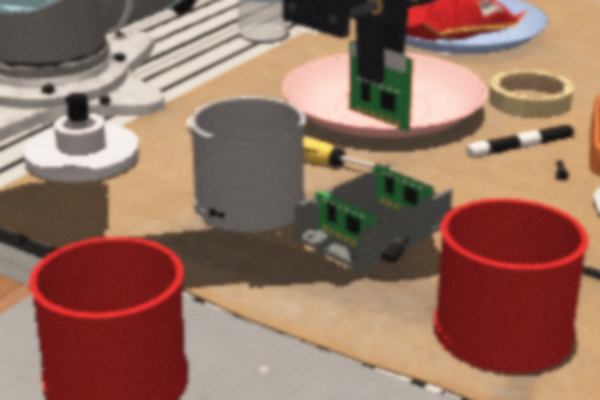

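The board is held cleanly at (380,85); the two low boards are still in the rack. Moving over the tin and lowering.

To row units: 0.1207 m / 0.8 = 0.1509, 0.11 m / 0.8 = 0.1375.

Request:
drive_tool(commands=[0.0375, -0.015, -0.0063, 0, 0, 0.0875, -0.0344, -0.0063, 0, 0, 0.1375, -0.0538, -0.0063, 0, 0, 0.1509, -0.0589, -0.0063, 0, 0, 0.1509, -0.0589, -0.0063, 0, 0, 0.1509, -0.0589, 0.0188, 0, 0, 0.1509, -0.0589, 0.05, 0, 0, 0.1509, -0.0589, 0.0813, 0, 0, 0.1509, -0.0589, 0.1063, 0, 0, 0.1509, -0.0589, 0.1225, 0, 0, 0.1509, -0.0589, 0.13, 0, 0, 0.1509, -0.0589, 0.1325, 0, 0, 0.1509, -0.0589, 0.1338, 0, 0, 0.1509, -0.0589, 0.1338, 0, 0])

```text
t: 8.55
eef_pos: [464.9, -232.4, 58.1]
tool_rot: [0.0, 0.777, 0.63, 0.0]
force: [-0.2, 0.4, -0.8]
grip_width: 9.8
grasp_force: 15.0
```

```bash
python3 - <<'E'
from h import *
go(464.8,-232.3,56,-12); print(get_obs()["force"])
E
```

```text
shift [ 0.     -0.0001  0.0021] turn 0.03 | toolY ang -11.97 tcp [ 464.9 -232.4   58.1] j6 -0.48 tilt [ 0.001 -0.001 -1.   ] t 8.55
[-0.22862363  0.3738886  -0.78530319]
```

To row units: 0.0025 m / 0.8 = 0.0031, 0.001 m / 0.8 = 0.0013.

Request:
drive_tool(commands=[0, 0, 0.0013, 0, 0, 0, 0, 0.0019, 0, 0, 0, 0, 0.0025, 0, 0, 0, 0, 0.0031, 0, 0, 0, 0, 0.0031, 0, 0])

```text
t: 9.18
eef_pos: [465.0, -232.3, 55.7]
tool_rot: [0.0, 0.777, 0.63, 0.0]
force: [-0.7, 1.6, 5.9]
grip_width: 9.7
grasp_force: 15.0
```

Contact with the floor (about 6 N). Ease back slightly, open and retreat.

To row units: -0.23 m / 0.8 = -0.2875, -0.2 m / 0.8 = -0.25.

Request:
drive_tool(commands=[0, 0, -0.0004, 0, 0, 0, 0, -0.0004, 0, 0.18, 0, 0, -0.0004, 0, 0.25, 0, 0, -0.0004, 0, 0.25, 0, 0, -0.0004, 0, 0.25, 0, 0, -0.0063, 0, 0.25, 0, 0, -0.025, 0, 0.25, 0, 0, -0.05, 0, 0.25, 0, 0, -0.0875, 0, 0.25, 0, 0, -0.1375, 0, 0.25, 0, 0, -0.2, 0, 0.25, 0, 0, -0.25, 0, 0.25, 0, 0, -0.2875, 0, 0.25, 0, 0, -0.2875, 0, 0.25])

```text
t: 10.92
eef_pos: [465.0, -232.4, 288.1]
tool_rot: [0.003, 0.777, 0.63, 0.001]
force: [0.3, 0.0, -0.6]
grip_width: 22.2
grasp_force: 0.0
```

```bash
python3 - <<'E'
from h import *
for n in("top","scene","wrist"):
    c=get_calibration(n);p,d=capture(n);W=cloud(n,d,c)
    cv2.imwrite(f"pics/{n}4.png",p[:,:,::-1]);
    T=box(W,(465,-232),75,88,102);print(n,circ(T))
    B=box(W,(465,-232),46,25,85);print("board",len(B),rect(B),B[:,2].max())
go(453.2,-20.5,290,0)
E
```

```text
top (array([ 464.8, -232. ,   51.5]), np.float64(1.31), 139)
board 75 (array([ 459.8, -253.2]), array([23.9, 10.4]), 74.7) 75.36835417576117
scene (array([ 464.6, -233.1,   51.8]), np.float64(1.39), 521)
board 33 (array([ 475.7, -206.5]), array([40.2, 18.6]), 46.7) 79.57551029248538
wrist (array([ 465.1, -231.8,   51.8]), np.float64(1.34), 2264)
board 671 (array([ 465.6, -232.2]), array([70.3,  9.1]), 78.0) 72.85285428559729
shift [ 0.2045 -0.0548 -0.0053] turn -11.98 | toolY ang -11.98 tcp [ 464.3 -231.9  284.5] j6 -0.48 tilt [-0.001  0.001 -1.   ] t 11.07
```

View pics/wrist4.png

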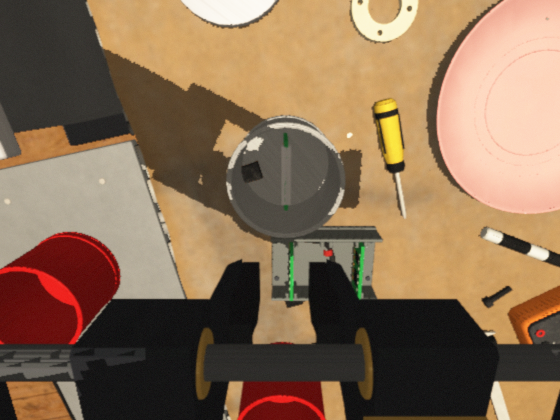

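The board stands upright in the tin, centred at (286,172), and the tin has not moved. Next I turn so that the camera and gripper body face away from the second robot, then go over the lids.

To row units: 0.2045 m / 0.8 = 0.2556, -0.0548 m / 0.8 = -0.0685, -142 degrees / 180 = -0.7889.

Request:
drive_tool(commands=[0, 0, -0.0063, -0.0556, 0.55, 0, 0, -0.0063, -0.1111, 0.55, 0, 0, -0.0063, -0.1667, 0.55, 0, 0, -0.0063, -0.2222, 0.55, 0, 0, -0.0063, -0.2778, 0.55, 0, 0, -0.0063, -0.3333, 0.55, 0.0125, -0.0034, -0.0063, -0.3889, 0.55, 0.0313, -0.0084, -0.0063, -0.4444, 0.55, 0.0563, -0.015, -0.0063, -0.5, 0.55, 0.0875, -0.0235, -0.0063, -0.5556, 0.55, 0.125, -0.0335, -0.0063, -0.6111, 0.55, 0.1625, -0.0435, -0.0063, -0.6667, 0.55, 0.1938, -0.0519, -0.0063, -0.7222, 0.55, 0.225, -0.0603, -0.0063, -0.7778, 0.55, 0.2556, -0.0685, -0.0063, -0.7889, 0.55, 0.2556, -0.0685, -0.0063, -0.7889, 0.55, 0.2556, -0.0685, -0.0063, -0.7889, 0.55, 0.2556, -0.0685, -0.0063, -0.7889, 0.55])

```text
t: 13.32
eef_pos: [453.6, -21.5, 289.9]
tool_rot: [-0.0, -0.342, 0.94, 0.0]
force: [-0.3, 0.9, -0.4]
grip_width: 48.6
grasp_force: 0.0
```

```bash
python3 - <<'E'
from h import *
n="wrist";c=get_calibration(n);p,d=capture(n);W=cloud(n,d,c);cv2.imwrite(f"pics/w5.png",p[:,:,::-1])
g=get_obs()["eef_pos"]
t=box(W,(453,-21),110,-8,8);print("bench",np.median(t[:,2]))
K=box(W,(453,-21),30,70,85);print("knob",rect(K),np.median(K[:,2]))
K=box(W,(453,-21),45,38,52);print("collar",rect(K),circ(K),np.median(K[:,2]))
K=box(W,(453,-21),75,12,26);print("skirt",rect(K),np.median(K[:,2]))
go(453.2,-20.7,62,130)
E
```

```text
bench 2.2468149369121306
knob (array([452.7, -22. ]), array([22.7, 23. ]), 64.9) 76.28543372331836
collar (array([452.9, -21.9]), array([53.3, 52.5]), 38.0) (array([452.6, -22.2,  22.7]), np.float64(2.25), 1099) 45.28561945727648
skirt (array([453.4, -22.2]), array([120.4, 120.7]), 86.5) 19.443172008003557
shift [-0.0003  0.0008  0.228 ] turn -0.05 | toolY ang 129.95 tcp [453.6 -21.5 290. ] j6 -2.58 tilt [-0.  0. -1.] t 13.38
```

View pics/w5.png

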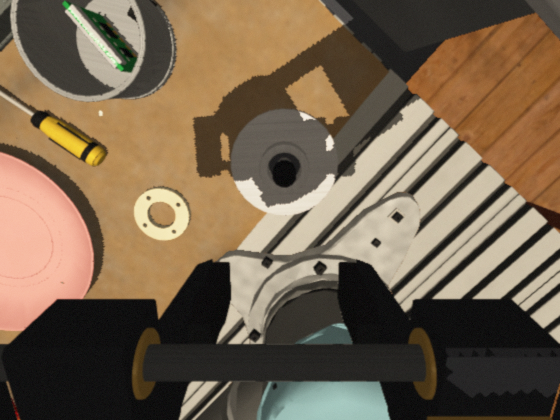

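The wrist view shows the nested lids centred at (284,165), with the second robot's base beyond them and clear of the gripper. Descending onto the knob.

To row units: 0.229 m / 0.8 = 0.2863, 0.15 m / 0.8 = 0.1875.

Request:
drive_tool(commands=[0.0009, 0.0004, 0.0625, 0, 0.55, 0.0009, 0.0004, 0.125, 0, 0.55, 0.0009, 0.0004, 0.1875, 0, 0.55, 0.0009, 0.0004, 0.2375, 0, 0.55, 0.0009, 0.0004, 0.2688, 0, 0.55, 0.0009, 0.0004, 0.2813, 0, 0.55, 0.0009, 0.0004, 0.2863, 0, 0.55, 0.0009, 0.0004, 0.2863, 0, 0.55, 0.0009, 0.0004, 0.2863, 0, 0.55, 0.0009, 0.0004, 0.2863, 0, 0, 0.0009, 0.0004, 0.2863, 0, 0, 0.0009, 0.0004, 0.2863, 0, 0, 0.0009, 0.0004, 0.2863, 0, 0, 0.0009, 0.0004, 0.2863, 0, 0, 0.0009, 0.0004, 0.2863, 0, 0, 0.0009, 0.0004, 0.2863, 0, 0], newtons=25)

```text
t: 15.38
eef_pos: [453.0, -21.1, 61.4]
tool_rot: [0.0, -0.342, 0.94, -0.0]
force: [0.3, -0.1, 3.9]
grip_width: 23.1
grasp_force: 25.0
```

To row units: -0.14 m / 0.8 = -0.175, -0.135 m / 0.8 = -0.1688.

Request:
drive_tool(commands=[0, 0, -0.0038, 0, 0, 0, 0, -0.0125, 0, 0, 0, 0, -0.025, 0, 0, 0, 0, -0.0438, 0, 0, 0, 0, -0.0688, 0, 0, 0, 0, -0.1, 0, 0, 0, 0, -0.1313, 0, 0, 0, 0, -0.1563, 0, 0, 0, 0, -0.1688, 0, 0, 0, 0, -0.175, 0, 0, 0, 0, -0.175, 0, 0])

```text
t: 16.75
eef_pos: [452.7, -21.0, 201.0]
tool_rot: [-0.0, -0.342, 0.94, 0.0]
force: [-0.6, 0.6, -4.9]
grip_width: 23.3
grasp_force: 25.0
```

```bash
python3 - <<'E'
from h import *
g=get_obs();print(g["force"].round(1),g["grip_width"])
for n in("top","scene"):
    p,d=capture(n);W=cloud(n,d);cv2.imwrite(f"pics/{n}6.png",p[:,:,::-1])
    K=box(W,(453,-21),75,147,167);print(n,"skirt",len(K),rect(K),circ(K),np.percentile(K[:,2],[5,50,95]).round(1))
    T=box(W,(465,-232),75,88,102);print(n,circ(T))
go(465,-232.2,200,105)
E
```

```text
[-0.6  0.6 -4.9] 23.265016839186313
top skirt 1702 (array([444.5, -36. ]), array([ 86.8, 120.6]), 62.8) (array([451.2, -23.6,  45.5]), np.float64(9.59), 1702) [156.6 160.6 162.9]
top (array([ 465. , -231.4,   52. ]), np.float64(1.37), 445)
scene skirt 1012 (array([447.3, -25.9]), array([116.3, 120.7]), 47.7) (array([448. , -25.7,  51.1]), np.float64(9.94), 1012) [149.1 158.5 163.2]
scene (array([ 464.5, -233.1,   51.8]), np.float64(1.49), 514)
shift [ 0.1263 -0.1698  0.0006] turn 25.03 | toolY ang 130.03 tcp [452.6 -21.  200.7] j6 -2.58 tilt [-0.001  0.    -1.   ] t 16.85
```

View pics/scene6.png

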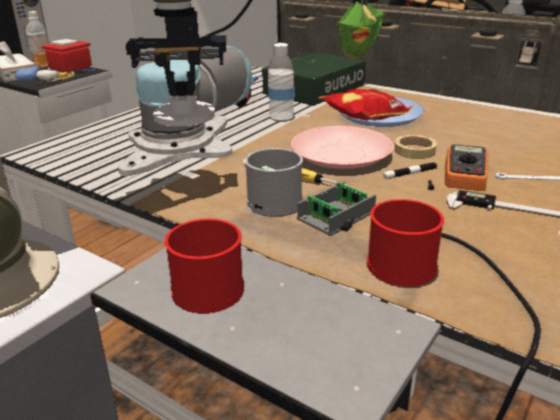

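Both lids hang level, nested, from the gripper at (185,110). Carrying them over the tin.

To row units: -0.1698 m / 0.8 = -0.2123, 0.1263 m / 0.8 = 0.1579, 25 degrees / 180 = 0.1389.

Request:
drive_tool(commands=[0.005, -0.0063, 0, 0.0111, 0, 0.015, -0.02, 0, 0.0222, 0, 0.0288, -0.0388, 0, 0.0389, 0, 0.045, -0.0613, 0, 0.0556, 0, 0.0625, -0.0838, 0, 0.0722, 0, 0.08, -0.1075, 0, 0.0889, 0, 0.0975, -0.1313, 0, 0.1056, 0, 0.1138, -0.1525, 0, 0.1167, 0, 0.1288, -0.1725, 0, 0.1278, 0, 0.1413, -0.19, 0, 0.1389, 0, 0.15, -0.2025, 0, 0.1389, 0, 0.1556, -0.2094, 0, 0.1389, 0, 0.1579, -0.2123, 0, 0.1389, 0, 0.1579, -0.2123, 0, 0.1389, 0, 0.1579, -0.2123, 0.025, 0.1389, 0, 0.1579, -0.2123, 0.0375, 0.1389, 0, 0.1579, -0.2123, 0.0375, 0.1389, 0, 0.1579, -0.2123, 0.0375, 0.1389, 0])

```text
t: 19.1
eef_pos: [465.6, -232.4, 171.8]
tool_rot: [0.0, -0.131, 0.991, -0.0]
force: [-0.4, 0.1, -4.2]
grip_width: 23.4
grasp_force: 25.0
```

```bash
python3 - <<'E'
from h import *
g=get_obs();print(g["force"].round(1))
from scipy.optimize import least_squares
for n in("top","scene"):
    p,d=capture(n);W=cloud(n,d);cv2.imwrite(f"pics/{n}7.png",p[:,:,::-1])
    t=g["eef_pos"]
    # outer lid: skirt side points -> circle radius 61
    K=box(W,t,75,t[2]-80,t[2]-30)
    S=K[(np.hypot(K[:,0]-t[0],K[:,1]-t[1])>56)]
    print(n,len(S),np.percentile(S[:,2],[2,98]).round(1),circ(S,61.),circ(S))
    T=box(W,(465,-232),75,30,85);S=T[np.hypot(T[:,0]-465,T[:,1]+232)>49]
    print("tin wall",circ(S,53.5),circ(S))
go(465,-232.2,170,105)
E
```

```text
[-0.4  0.1 -4.2]
top 179 [119.7 133.9] (array([ 467.2, -231.4,   61. ]), np.float64(1.7), 179) (array([ 464.7, -231.7,   58.6]), np.float64(1.24), 179)
tin wall (array([ 465.9, -231.3,   53.5]), np.float64(0.15), 41) (array([ 465.1, -231.5,   52.7]), np.float64(0.14), 41)
scene 611 [115.5 130.5] (array([ 466.2, -231.4,   61. ]), np.float64(1.4), 611) (array([ 464.7, -232.6,   59.3]), np.float64(1.24), 611)
tin wall (array([ 466.1, -231.9,   53.5]), np.float64(1.41), 1762) (array([ 464.9, -232.7,   51.9]), np.float64(1.07), 1762)
shift [0.0005 0.0003 0.0018] turn 0.03 | toolY ang 105.03 tcp [ 465.5 -232.4  171.8] j6 -2.52 tilt [ 0.001 -0.001 -1.   ] t 19.2
```

In the scene camera the lid and tin axes agree to about 0.5 mm. Lowering with force checks.

To row units: 0.02 m / 0.8 = 0.025, 0.0003 m / 0.8 = 0.0004.

Request:
drive_tool(commands=[0.0004, 0.0003, 0.0075, 0, 0, 0.0004, 0.0003, 0.0138, 0, 0, 0.0004, 0.0003, 0.0175, 0, 0, 0.0004, 0.0003, 0.02, 0, 0, 0.0004, 0.0003, 0.0225, 0, 0, 0.0004, 0.0003, 0.025, 0, 0, 0.0004, 0.0003, 0.025, 0, 0])

```text
t: 20.08
eef_pos: [464.9, -232.1, 151.2]
tool_rot: [-0.0, -0.131, 0.991, 0.0]
force: [-0.0, 0.3, -3.5]
grip_width: 23.3
grasp_force: 25.0
```

The plug has entered and the weight still hangs on the gripper. Lowering to seat.

Request:
drive_tool(commands=[0, 0, 0.0025, 0, 0, 0, 0, 0.005, 0, 0, 0, 0, 0.0063, 0, 0, 0, 0, 0.0075, 0, 0, 0, 0, 0.0083, 0, 0, 0, 0, 0.0083, 0, 0])

```text
t: 20.82
eef_pos: [465.0, -232.2, 144.6]
tool_rot: [-0.0, -0.131, 0.991, 0.0]
force: [-1.3, 0.5, -3.1]
grip_width: 22.8
grasp_force: 25.0
```

To row units: 0.0015 m / 0.8 = 0.0019, 0.001 m / 0.8 = 0.0013.

Request:
drive_tool(commands=[0, 0, 0.0006, 0, 0, 0, 0, 0.0013, 0, 0, 0, 0, 0.0019, 0, 0, 0, 0, 0.0019, 0, 0])

```text
t: 21.32
eef_pos: [465.1, -232.2, 144.4]
tool_rot: [0.0, -0.131, 0.991, -0.001]
force: [-3.8, 3.1, 8.2]
grip_width: 23.2
grasp_force: 25.0
```

Seated (contact at the expected height). Releasing the knob and rising to check.

Request:
drive_tool(commands=[0, 0, 0, 0, 0.2, 0, 0, 0, 0, 0.5, 0, 0, 0, 0, 0.55, 0, 0, 0, 0, 0.55, 0, 0, 0, 0, 0.55, 0, 0, -0.0063, 0, 0.55, 0, 0, -0.0188, 0, 0.55, 0, 0, -0.0375, 0, 0.55, 0, 0, -0.075, 0, 0.6, 0, 0, -0.125, 0, 0.8, 0, 0, -0.175, 0, 1, 0, 0, -0.175, 0, 1, 0, 0, -0.175, 0, 1])

```text
t: 22.95
eef_pos: [464.7, -232.0, 282.8]
tool_rot: [-0.0, -0.131, 0.991, 0.0]
force: [-0.4, -0.3, -0.1]
grip_width: 87.8
grasp_force: 0.0
```

```bash
python3 - <<'E'
from h import *
g=get_obs();print(g["force"].round(1))
for n in("wrist","top","scene"):
    c=get_calibration(n);p,d=capture(n);W=cloud(n,d,c);cv2.imwrite(f"pics/{n}8.png",p[:,:,::-1])
    C=(465,-232)
    for nm,r,a,b in(("knob",22,152,170),("collar",40,122,138),("skirt",75,96,110)):
        K=box(W,C,r,a,b)
        if len(K)<10: continue
        z=np.median(K[:,2]);F=K[np.abs(K[:,2]-z)<4];co=np.linalg.lstsq(np.c_[F[:,:2]-C,np.ones(len(F))],F[:,2],rcond=None)[0]
        print(n,nm,rect(K),z.round(1),"slope",co[:2].round(3),len(K))
    t=box(W,C,110,-8,8);print("bench",np.median(t[:,2]).round(1))
go(465,-232,117,105)
E
```

```text
[-0.4 -0.3 -0.1]
wrist knob (array([ 464.1, -232.5]), array([23. , 22.9]), 73.4) 159.3 slope [0.034 0.01 ] 792
wrist collar (array([ 463.8, -232.3]), array([53.4, 52.8]), 58.3) 128.2 slope [ 0.005 -0.001] 1695
wrist skirt (array([ 464.4, -232.3]), array([120.9, 120.6]), 61.6) 102.4 slope [ 0. -0.] 11143
bench 2.7
top collar (array([ 453.3, -244.5]), array([18. , 50.2]), 49.7) 129.8 slope [0.007 0.005] 131
top skirt (array([ 443.5, -255.8]), array([ 55.9, 119.9]), 49.6) 103.7 slope [-0.005 -0.004] 1125
bench 4.1
scene knob (array([ 463.4, -233. ]), array([24. , 22.2]), 38.2) 158.0 slope [0.098 0.103] 89
scene collar (array([ 461.3, -234.3]), array([49.8, 53. ]), 42.2) 127.5 slope [0.024 0.008] 279
scene skirt (array([ 459.2, -236.7]), array([114.3, 119.3]), 38.2) 102.1 slope [0.008 0.006] 1124
bench 2.6
shift [-0.0005 -0.0004  0.1652] turn 0.02 | toolY ang 105.02 tcp [ 464.7 -232.   282.2] j6 -2.52 tilt [-0.002  0.001 -1.   ] t 23.1
```

View pics/wrist8.png

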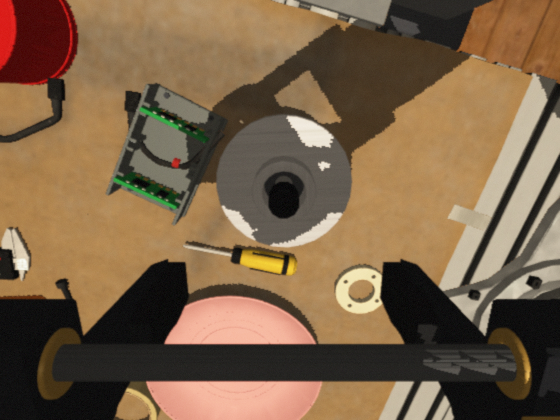

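The lids read level and at exactly the seated heights (knob 159, collar 128, skirt top 102 mm); they appear at (284,185). Descending over the collar.

To row units: 0.165 m / 0.8 = 0.2063, 0.162 m / 0.8 = 0.2025.

Request:
drive_tool(commands=[0, 0, 0.05, 0, 1, 0, 0, 0.1, 0, 1, 0, 0, 0.1438, 0, 1, 0, 0, 0.175, 0, 1, 0, 0, 0.1938, 0, 1, 0, 0, 0.2025, 0, 1, 0, 0, 0.2063, 0, 1, 0, 0, 0.2063, 0, 1, 0, 0, 0.2063, 0, 1], newtons=15)

```text
t: 24.22
eef_pos: [465.2, -232.3, 118.6]
tool_rot: [0.0, -0.131, 0.991, -0.0]
force: [-0.8, -0.4, -0.7]
grip_width: 88.1
grasp_force: 0.0
```

```bash
python3 - <<'E'
from h import *
go(464.5,-232.3,117,105);print(get_obs()["force"].round(1))
E
```

```text
shift [0.0006 0.0002 0.0016] turn 0.03 | toolY ang 105.03 tcp [ 465.2 -232.3  118.6] j6 -2.52 tilt [ 0.001 -0.001 -1.   ] t 24.23
[-0.8 -0.4 -0.7]
```

To row units: 0.0005 m / 0.8 = 0.0006.

Request:
drive_tool(commands=[0, 0, 0.0006, 0, 0.75, 0, 0, 0.0006, 0, 0.7, 0, 0, 0.0006, 0, 0.65, 0, 0, 0.0006, 0, 0.62, 0, 0, 0.0006, 0, 0.58, 0, 0, 0.0006, 0, 0.5, 0, 0, 0.0006, 0, 0.5, 0, 0, 0.0006, 0, 0.5, 0, 0, 0.0006, 0, 0.5], newtons=15)

```text
t: 25.35
eef_pos: [465.0, -232.1, 117.7]
tool_rot: [0.0, -0.131, 0.991, 0.0]
force: [-0.5, 0.7, 1.6]
grip_width: 54.3
grasp_force: 15.0
```

To row units: -0.11 m / 0.8 = -0.1375, -0.107 m / 0.8 = -0.1338.

Request:
drive_tool(commands=[0, 0, -0.0025, 0, 0.5, 0, 0, -0.0063, 0, 0.5, 0, 0, -0.0125, 0, 0.5, 0, 0, -0.0213, 0, 0.5, 0, 0, -0.0313, 0, 0.5, 0, 0, -0.0425, 0, 0.5, 0, 0, -0.0538, 0, 0.5, 0, 0, -0.065, 0, 0.5, 0, 0, -0.0763, 0, 0.5, 0, 0, -0.0875, 0, 0.5, 0, 0, -0.1, 0, 0.5, 0, 0, -0.1125, 0, 0.5, 0, 0, -0.125, 0, 0.5, 0, 0, -0.1338, 0, 0.5, 0, 0, -0.1375, 0, 0.5, 0, 0, -0.1375, 0, 0.5, 0, 0, -0.1375, 0, 0.5, 0, 0, -0.1375, 0, 0.5, 0, 0, -0.1375, 0, 0.5])

```text
t: 27.72
eef_pos: [465.0, -232.2, 227.5]
tool_rot: [-0.0, -0.131, 0.991, 0.0]
force: [-0.6, -0.8, -1.9]
grip_width: 54.1
grasp_force: 15.0
```

```bash
python3 - <<'E'
from h import *
g=get_obs();print(g["force"].round(1),g["grip_width"],g["grasp_force"],g["t"])
p,d=capture("scene");W=cloud("scene",d);cv2.imwrite("pics/scene9.png",cv2.resize(p[60:260,150:420,::-1],None,fx=2.5,fy=2.5))
K=box(W,(465,-232),75,190,225);print("skirt",len(K),np.percentile(K[:,2],[1,50,99]).round(1))
K=box(W,(465,-232),22,140,175);print("knob",len(K),circ(K,12.),np.percentile(K[:,2],99))
K=box(W,(465,-232),62,85,115);print("inner flange",len(K),rect(K),np.percentile(K[:,2],[50,95]).round(1))
E
```

```text
[-0.6 -0.8 -1.9] 54.13767139123237 14.999930242920527 27.725
skirt 1382 [198.8 211.9 224.5]
knob 170 (array([ 465.4, -231.4,   12. ]), np.float64(1.85), 170) 160.10532545858715
inner flange 1376 (array([ 463.8, -233.2]), array([113.9, 108.3]), 37.7) [ 99.1 100.9]
```

View pics/scene9.png

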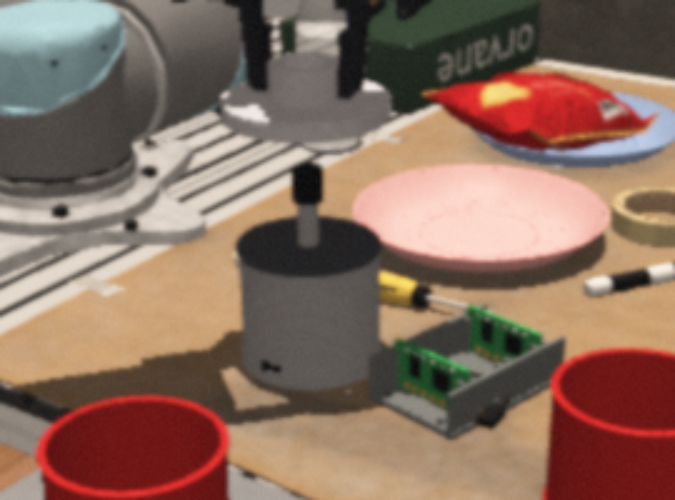

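The outer lid is held level at (305,105), well above the knob at (307,185). The inner lid is seated and level, and the other boards are untouched. Handing in.

```bash
python3 -c "
from bench import *
print(sign_off())"
```

```text
the job is handed in; nothing more can be done
None
```

The job is handed in, with no verdict reported back: the barred board was set down standing in the tin, the inner lid is seated and level, and the gripper holds the outer lid level, its lower edge about 198 mm above the tin's underside and 39 mm above the knob.

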